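# Slide a mould cup round the swivel bend to the wrapping stop

## Robot

A 6-joint arm with a two-finger parallel gripper is mounted at the origin on the work surface. World frame = base frame: x ahead of the robot, y to its left, z up, the work surface at z = 0. Lengths are in m, angles in rad, forces in N, time in s.
With the tool pointing down it reaches from about 0.35 to 0.975 m from the base axis. Payload 4.9 kg.
Tool frame: the origin (TCP) lies midway between the tips of the shut fingers; the grasp point (between the pads) lies 19 mm behind it; z points along the fingers, y is the direction in which the jaws open and shut (so a half turn about z gives the same grasp; the last joint's range is limited). The gripper opens to 85 mm and grips with 20 to 120 N. Pads are 22 mm wide; open, the fingers measure 114 mm over their backs; the gripper's body (76 mm by 85 mm) begins 54 mm behind the grasp point. The pads swing forward as they close: fully open they stand 13 mm farther back than shut.
Start: joints at [1.144, 0.053, 1.613, -0, 1.476, -0.119], TCP at [0.189, 0.596, 0.231] pointing down, gripper open.
Joint ranges: [-3.01, 3.01], [-1.01, 2.22], [0.06, 2.58], [-1.02, 4.17], [0.09, 2.62], [-3.14, 3.14]. Speed limits (rad/s): [2.57, 2.57, 3.14, 3.14, 3.14, 3.14].

## Interface

Orientations are given as a unit quaternion [w, x, y, z].
In Python, from plant import state, grab_frame, camera_params, job_done, boxes_of gives the robot as it stands.
- The arm moves only by the tool step_arm, never from a script. Its argument "steps" is a list of rows, each a list of 4 numbers: the shift along the tool's x, y, z in mm, then the turn about the tool's z in degrees. A call has 1 to 8 rows; each row shifts and turns the pose as measured when the row begins, along the tool's axes as they then stand; what a row does not reach is not made up. A row lasts 1/10 s, in which the tool goes at most 50 mm and 8.59 degrees, less where a joint would pass 70% of its speed; a pose out of reach is approached as far as the arm can. A call is refused whole if a number of a shift passes 50 or a number of a turn 8.59, either way. A call with a gripper value outside its range is refused whole. "claw" is the opening in per cent of the stroke, from 0 (shut) to 100 (fully open), set as the call begins (left out, the last holds). The fingers move at their own pace and stop on an object; the grip force is fixed at half the most. Time passes only in rows, so rows that do not move let the fingers close. It gives the time, the measured TCP pose, the force and the opening at its end, in the units of the state.
- state(): the state, without advancing time (a new reading comes with each control period).
- grab_frame(name): name is "side" or "top" or "wrist"; returns (picture, depth): 480x640x3 uint8, red, green, blue; 480x640 float32, m along the optical axis (not along the pixel's ray), 0 where there is no reading.
- camera_params(name): a dict with "mtx" (3x3 intrinsics, pixels), "k1" (the pictures are not rectified: a ray, as slopes to the right and down, at radius r is drawn at 1 + k1 r^2 times it, then the intrinsics apply), "extrinsics" (4x4, takes a point from camera to world coordinates); the wrist camera has in their place "T_tool_cam" (4x4, takes a point from camera to tool coordinates, whose origin is the TCP and whose axes are the flange's). Camera axes: x right, y down, z forward; pixel columns grow to the right and rows downward; lengths in m; the calibration is good to about 2 mm. A picture is of the moment at which its call begins: read the wrist's pose just before it. camera_params takes no time and is no camera call.
- job_done(): hands the job in, once; it reports no verdict.
Trained networks look in the newest picture that a camera, given by its name, has taken for a name from the list of things; names that differ only in an ending like _2 or _b are one class to them, and where a whole thing is asked for, a point or a joint stands for the part that bears it (a point fixed in the world has none). Each returns a list of dicts, best first, with "p" (0 to 1); they miss things now and then, are a little off and sometimes report something else, mostly with a low value. They report only what shows in the picture. A call takes as long as a camera call. They do not tell look-alikes from the thing itself.
- boxes_of(camera, label): "box" ([left, top, width, height] in pixels, round what is visible of it).
The state is a dict: "time": time; "joint_pos": joint angles; "joint_vel": joint speeds; "joint_efforts": joint torques, N m; "tool_pos": TCP position; "tool_rot": TCP orientation; "contact_force": force on the tool from outside, world axes, zero at the start; "ft_torque": the same for the moment, N m; "gripper_width": opening from 0.0 (shut) to 1.0 (fully open).
Only numpy, scipy, OpenCV 4.12 (cv2) and the standard library are available. Lean on these libraries where they do the work, as an engineer would, in place of code of your own. Each camera call takes 0.05 s, during which the arm holds its last target. There are 200 camera calls.

## Task

Push the filled silver mould cup along the steel guide rails, round the bend and down the outfeed, until it has driven the stiff red stop block all the way in, then leave it standing there and move the hand clear. Keep the cup upright and down on the white deck all the way, feel your way round so that it never jams or presses hard (about 2 kg, 20 N, at most) on rails or stop, do not lean on the track with the fingers, and leave the things standing around where they are.

Things in the scene. Friction and masses are not known exactly. Their poses are not given: they have to be found in the camera images.
- track: Fixed guide track: white deck 335 x 380 mm, 12 mm thick, with two steel rails 22 mm high, 4 mm thick, forming an open-topped channel 54 mm wide. Origin: bend centre at table height, z up. Infeed centre line at x = -90 mm, straight from its open end y = +150 mm to y = 0 (cups travel to -y); there it bends anticlockwise (from above) about the origin, towards -y and then +x, radius 90 mm.
- bend_start (a point): Where the straight infeed meets the bend: on the channel's centre line, on the deck (12 mm above the table), 90 mm from the bend centre; axes as the track's, travel is along -y here.
- bend_center (a point): Bend centre (36 mm wide, 24 mm high pivot boss), on the deck, 12 mm above the table. The second half of the bend and the straight outfeed swivel about it as one piece, clamped rigidly at an angle that is NOT reported: the bend turns through 74 to 106 degrees (at 90 the outfeed runs along the track's +x at y = -90 mm). With the cup fully home its centre is 117 mm (level) from here.
- cup_center (a point): Centre (30 mm above the deck) of the silver mould cup to be moved: upright, solid, round, 50 mm in diameter, 60 mm high, 0.25 to 0.5 kg, mint ice on top, with a flat wooden stick rising 25 mm more from the middle. It starts in the infeed channel with 2 mm of play to each rail; it is loose and slides on the deck with a few newtons.
- stop (a joint): How far the red stop block (48 mm wide, 58 mm high, before an aluminium housing 60 mm high) is pushed in, m: 0 at the start, 0.015 fully in, at a firm rubber-padded end. About 4 N moves it on its stiff friction slide; it does not spring back. Its face starts 85 mm beyond the end of the bend along the straight outfeed, which runs tangent to the bend.
- spare_cup_center (a point): Bystander: centre of a second, blue cup of the same size and shape, standing on the deck on the inside of the bend. Leave it alone.
- bottle_center (a point): Bystander: centre (75 mm up) of a white bottle 60 mm in diameter and 150 mm high, to the right of the track. Leave it alone.
- stick_box_center (a point): Bystander: centre of an open white box of wooden sticks, 80 x 130 x 35 mm, to the left of the track. Leave it alone.
Things that resemble listed ones, but are neither listed nor needed, are in the scene too. What is shaped like the part that bears cup_center but black or orange is not meant.

How it is judged:
On the way, in this order (a step that is already met when the one before it is completed fails the run):
1. the cup is inside the bend, standing in the channel (y of cup_center in the frame of track below -0.045 m and x of cup_center in the frame of track below -0.025 m and horizontal distance between cup_center and bend_center between 0.083 and 0.097 m and height (world z) of cup_center below 0.05 m), for 0.05 s.
2. the cup has driven the red stop in: at least 13 of its 15 mm (value of joint stop above 0.013 m and horizontal distance between cup_center and bend_center above 0.112 m and y of cup_center in the frame of track below -0.04 m and height (world z) of cup_center below 0.05 m), for 0.1 s.
At the end, for the whole second after the job is handed in: The red stop is pushed in at least 13 of its 15 mm, and the silver cup stands upright (within 0.1 rad) and still on the deck in the outfeed channel against it, its centre 112 to 122 mm from the bend centre (all of step 2 and horizontal distance between cup_center and bend_center below 0.122 m and height (world z) of cup_center above 0.036 m and angle between cup_center's own z axis and vertical below 0.1 rad and linear speed of cup below 0.01 m/s); the robot touches nothing.
It fails at once if the cup presses on the rails, deck or stop with more than 20 N (jammed or rammed) (contact force between cup and track above 20 N).
It fails at once if the cup is lifted more than 12 mm off the deck (height (world z) of cup_center above 0.054 m).
It fails at once if the cup is tipped by more than 0.3 rad (angle between cup_center's own z axis and vertical above 0.3 rad).
It fails at once if the fingers press on the track or stop with more than 10 N (contact force between the fingers and track above 10 N).
It fails at once if a bystander is moved by more than 15 mm (distance of any of spare_cup_center, bottle_center, stick_box_center from where it was at the start of the episode above 0.015 m).
It also fails if it takes over 69 s, if anything falls off the work surface, if the arm or the gripper's body presses on something with over 40 N, if the wrist force passes 120 N, or if a joint passes its speed limit or range.

## Working session

There is one attempt and no reset: what is moved stays moved. The work goes in short steps, Python scripts to look and compute and a tool call to move; the robot and the scene stay as the last step left them, time stands still between calls to the robot, and variables do not carry over. Pictures are saved under pics/ and viewed, about 8 in all and at most 12, crops included, and the job is handed in when it is done.

Besides the shell and the picture viewer there is one more tool, called after "Request:" by a JSON object that holds its "op" and its "data", one argument or row to a line. step_arm: Moves the arm, as the interface text tells. Its arguments: {"type":"object","properties":{"steps":{"type":"array"},"claw":{"type":"number"}},"required":["steps"]}

```bash
ls; mkdir -p pics; cat > h.py <<'E'
import numpy as np, cv2
from plant import *
def save(n,im): cv2.imwrite('pics/'+n,cv2.cvtColor(im,cv2.COLOR_RGB2BGR))
def pts(cam,depth,u,v,ext=None):
    p=camera_params(cam);K=np.array(p['mtx'],float);k1=p['k1']
    uv=np.stack([np.ravel(u),np.ravel(v)],1).astype(float).reshape(-1,1,2)
    n=cv2.undistortPoints(uv,K,np.array([k1,0,0,0.]))[:,0]
    z=np.ravel(depth)
    P=np.c_[n*z[:,None],z]
    E=np.array(p['extrinsics']) if ext is None else ext
    return P@E[:3,:3].T+E[:3,3]
E
python3 - <<'E'
from h import *
s=state();print(s)
for c in ('top','side'):
    im,d=grab_frame(c);save(c+'0.png',im);np.save(c+'0.npy',d);print(camera_params(c))
    for l in ('track','cup_center','stop','spare_cup_center','bottle_center','stick_box_center'):
        print(c,l,[(np.round(b['box']),round(b['p'],2)) for b in boxes_of(c,l)][:4])
E
```

```text
pics
{'time': 0.0, 'joint_pos': array([ 1.14398188e+00,  5.33211731e-02,  1.61434683e+00, -2.77165364e-05,
        1.47599739e+00, -1.19005194e-01]), 'joint_vel': array([ 0.00016852, -0.00118937,  0.00094415, -0.0010399 ,  0.00061567,
       -0.00031693]), 'joint_efforts': array([ 6.87654992e-04, -3.93674076e+01, -3.70175421e+01, -7.49842172e-06,
        7.14581736e-03, -1.74710704e-05]), 'tool_pos': array([0.18909813, 0.59502956, 0.23005359]), 'tool_rot': array([-2.66052609e-04,  1.53296371e-01,  9.88179715e-01, -1.00172949e-03]), 'contact_force': array([ 0.21880915, -0.19597933, -0.05116857]), 'ft_torque': array([ 0.01281413, -0.0500805 ,  0.03317672]), 'gripper_width': 1.0025716068423767}
{'mtx': array([[478.69316181,   0.        , 330.48247205],
       [  0.        , 478.69316181, 239.71022691],
       [  0.        ,   0.        ,   1.        ]]), 'k1': 0.007675286089401448, 'extrinsics': array([[ 0.0066376 , -0.98935766,  0.14535253,  0.35956675],
       [-0.99989908, -0.00839237, -0.01146266,  0.01272332],
       [ 0.01256053, -0.14526177, -0.98931352,  1.13610981],
       [ 0.
[... 951 characters left out ...]
59929, -1.05530315],
       [ 0.00457634, -0.87541527, -0.48334993,  0.73105778],
       [ 0.        ,  0.        ,  0.        ,  1.        ]])}
side track [(array([263., 237., 180., 101.]), 0.69)]
side cup_center [(array([278., 239.,  24.,  37.]), 0.74), (array([299., 210.,  15.,  31.]), 0.74), (array([239., 273.,  25.,  35.]), 0.67), (array([226., 258.,  22.,  32.]), 0.57)]
side stop [(array([371., 270.,  18.,  22.]), 0.55)]
side spare_cup_center [(array([336., 238.,  23.,  28.]), 0.9)]
side bottle_center [(array([420., 328.,  34.,  77.]), 0.69), (array([263., 238., 180., 102.]), 0.67)]
side stick_box_center [(array([246., 195.,  32.,  27.]), 0.65), (array([265., 235., 178., 102.]), 0.52)]
```

```bash
python3 - <<'E'
import cv2
a=cv2.imread('pics/top0.png');cv2.imwrite('pics/top0c.png',cv2.resize(a[120:345,200:450],None,fx=2.6*1.2,fy=2.6,interpolation=cv2.INTER_CUBIC) if 0 else cv2.resize(a[120:320,195:455],None,fx=3,fy=3,interpolation=cv2.INTER_CUBIC))
E
```

```text
(no output)
```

View pics/top0.png

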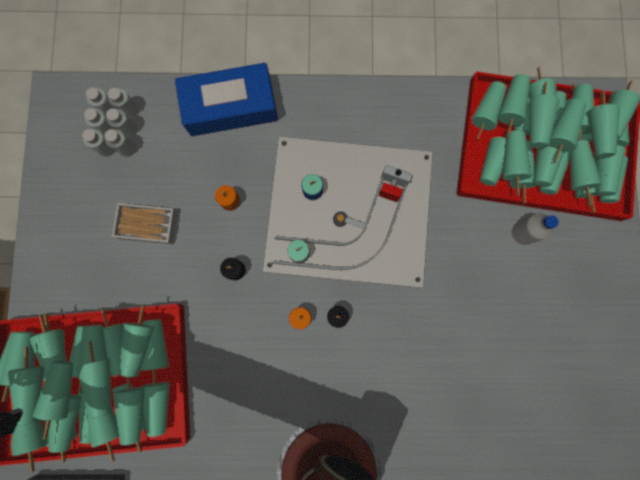

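View pics/top0c.png

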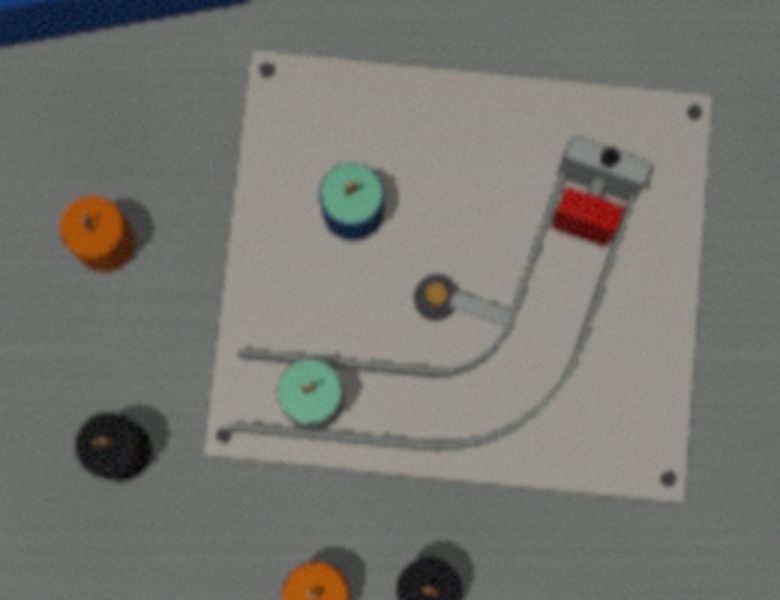

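```bash
cat >> h.py <<'E'
def ray(cam,u,v,z,ext=None):
    a=pts(cam,np.ones(np.size(u)),u,v,ext)
    E=np.array(camera_params(cam)['extrinsics']) if ext is None else ext
    o=E[:3,3];d=a-o
    return o+d*((z-o[2])/d[:,2])[:,None]
E
python3 - <<'E'
from h import *
d=np.load('top0.npy')
P=lambda u,v:(195+u/3-.33,120+v/3-.33)
def r(n,u,v,z):
    a,b=P(u,v);print(n,ray('top',a,b,z)[0].round(4),'depth z',pts('top',d[int(round(b)),int(round(a))],a,b)[0].round(4))
r('cup top',310,392,.072);r('spare',351,192,.072);r('boss',436,294,.036)
for n,u,v in [('screwA',267,70),('B',694,112),('C',224,436),('D',668,478)]: r(n,u,v,.012)
r('red top',592,207,.070)
for u,v in [(245,354),(440,373),(228,429),(440,445),(520,305),(553,205),(590,330),(628,215)]: r('rail',u,v,.034)
p=camera_params('wrist');print(p)
E
```

```text
cup top [0.4913 0.0729 0.072 ] depth z [0.4915 0.073  0.0704]
spare [0.645  0.0442 0.072 ] depth z [0.6448 0.0442 0.0727]
boss [ 0.5735 -0.022   0.036 ] depth z [ 0.5732 -0.0219  0.0378]
screwA [0.7625 0.1156 0.012 ] depth z [0.7621 0.1155 0.013 ]
B [ 0.7307 -0.2321  0.012 ] depth z [ 0.7308 -0.2322  0.0116]
C [0.4634 0.1431 0.012 ] depth z [0.4632 0.1428 0.0145]
D [ 0.4331 -0.205   0.012 ] depth z [ 0.4331 -0.2048  0.0132]
red top [ 0.6355 -0.1398  0.07  ] depth z [ 0.6346 -0.1392  0.0737]
rail [0.5252 0.1259 0.034 ] depth z [0.5261 0.1265 0.0279]
rail [ 0.5116 -0.0253  0.034 ] depth z [ 0.5116 -0.0254  0.0339]
rail [0.4668 0.1376 0.034 ] depth z [0.4688 0.14   0.0129]
rail [ 0.4557 -0.0255  0.034 ] depth z [ 0.4561 -0.0257  0.0293]
rail [ 0.5657 -0.0877  0.034 ] depth z [ 0.5703 -0.0899  0.0094]
rail [ 0.6462 -0.1141  0.034 ] depth z [ 0.6521 -0.1167  0.0114]
rail [ 0.5464 -0.1422  0.034 ] depth z [ 0.5505 -0.1455  0.01  ]
rail [ 0.6387 -0.1733  0.034 ] depth z [ 0.6382 -0.173   0.0356]
{'mtx': array([[414.32999995,   0.        , 315.44635202],
       [  0.        , 414.32999995, 237.13713576],
       [  0.        ,   0.        ,   1.        ]]), 'k1': -0.015658778205871342, 'T_tool_cam': array([[ 1.33083600e-03, -9.64695129e-01, -2.63365786e-01,
         6.59818829e-02],
       [ 9.99998537e-01,  1.00074709e-03,  1.38749309e-03,
         5.31547512e-04],
       [-1.07494528e-03, -2.63367247e-01,  9.64695049e-01,
        -1.41971357e-01],
       [ 0.00000000e+00,  0.00000000e+00,  0.00000000e+00,
         1.00000000e+00]])}
```

```bash
cat >> h.py <<'E'
from scipy.spatial.transform import Rotation as R
def tool():
    s=state();q=s['tool_rot'];M=R.from_quat([q[1],q[2],q[3],q[0]]).as_matrix()
    return s,np.array(s['tool_pos']),M,np.degrees(np.arctan2(M[1,0],M[0,0]))
def plan(tgt,head,n):
    s,p,M,h=tool();dh=(head-h+180)%360-180;p=p.copy()
    for i in range(n):
        a=np.radians(h);f=1/(n-i)
        d=(np.array(tgt)-p)*f;p=p+d
        x=np.array([np.cos(a),np.sin(a)]);y=np.array([np.sin(a),-np.cos(a)])
        print([round(1e3*float(d[:2]@x)),round(1e3*float(d[:2]@y)),round(-1e3*d[2]),round(-dh/n,1)]);h+=dh/n
E
python3 -c "
from h import *
plan([.55,.01,.25],84.8,16)"
```

```text
[-33, -28, -1, np.float64(4.8)]
[-35, -25, -1, np.float64(4.8)]
[-37, -22, -1, np.float64(4.8)]
[-39, -19, -1, np.float64(4.8)]
[-40, -16, -1, np.float64(4.8)]
[-41, -12, -1, np.float64(4.8)]
[-42, -9, -1, np.float64(4.8)]
[-43, -5, -1, np.float64(4.8)]
[-43, -1, -1, np.float64(4.8)]
[-43, 2, -1, np.float64(4.8)]
[-43, 6, -1, np.float64(4.8)]
[-42, 9, -1, np.float64(4.8)]
[-41, 13, -1, np.float64(4.8)]
[-40, 16, -1, np.float64(4.8)]
[-38, 20, -1, np.float64(4.8)]
[-36, 23, -1, np.float64(4.8)]
```

Request:
{"op": "step_arm", "data": {
  "steps": [
    [-33,-28,-1,4.8],
    [-35,-25,-1,4.8],
    [-37,-22,-1,4.8],
    [-39,-19,-1,4.8],
    [-40,-16,-1,4.8],
    [-41,-12,-1,4.8],
    [-42,-9,-1,4.8],
    [-43,-5,-1,4.8]
  ],
  "claw": 0
}}

```text
time: 1.5
tool_pos: [0.3721, 0.2951, 0.2397]
tool_rot: [0.001, 0.477, 0.879, 0.002]
contact_force: [1.1, 0.6, 0.3]
gripper_width: -0.001
```

```bash
python3 -c "
from h import *
plan([.55,.01,.25],84.8,12)"
```

```text
[-28, -1, -1, np.float64(3.2)]
[-28, 1, -1, np.float64(3.2)]
[-28, 3, -1, np.float64(3.2)]
[-28, 4, -1, np.float64(3.2)]
[-27, 6, -1, np.float64(3.2)]
[-27, 7, -1, np.float64(3.2)]
[-27, 9, -1, np.float64(3.2)]
[-26, 10, -1, np.float64(3.2)]
[-25, 12, -1, np.float64(3.2)]
[-25, 13, -1, np.float64(3.2)]
[-24, 14, -1, np.float64(3.2)]
[-23, 16, -1, np.float64(3.2)]
```

Tracking is close to exact, so I'll continue with the rest.

Request:
{"op": "step_arm", "data": {
  "steps": [
    [-43,-1,-1,4.8],
    [-43,2,-1,4.8],
    [-43,6,-1,4.8],
    [-42,9,-1,4.8],
    [-41,13,-1,4.8],
    [-40,16,-1,4.8],
    [-38,20,-1,4.8],
    [-36,23,-1,4.8]
  ]
}}

```text
time: 2.3
tool_pos: [0.553, -0.0149, 0.2509]
tool_rot: [0.002, 0.749, 0.662, 0.005]
contact_force: [0.1, 0.8, -0.5]
gripper_width: 0.001
```

Request:
{"op": "step_arm", "data": {
  "steps": [
    [0,0,0,0],
    [0,0,0,0]
  ]
}}

```text
time: 2.5
tool_pos: [0.5548, -0.0197, 0.2509]
tool_rot: [0.002, 0.752, 0.659, 0.005]
contact_force: [0.4, -0.1, -0.9]
gripper_width: -0.003
```

```bash
cat > fit.py <<'E'
from h import *
s,p,M,h=tool();T=np.eye(4);T[:3,:3]=M;T[:3,3]=p
E=T@np.array(camera_params('wrist')['T_tool_cam'])
im,d=grab_frame('wrist');save('w1.png',im);np.savez('w1.npz',d=d,E=E)
print(p,h,s['contact_force'])
v,u=np.mgrid[:480,:640];X=pts('wrist',d,u,v,E).reshape(480,640,3);X[d==0]=9
np.save('X1.npy',X)
deck=X[(abs(X[...,2]-.012)<.008)&(abs(X[...,0]-.58)<.1)&(abs(X[...,1]+.04)<.1)]
print('deck z',np.median(deck[:,2]),deck[:,2].std())
E
python3 fit.py
```

```text
[ 0.55476797 -0.01971199  0.25089276] 82.4797744767793 [ 0.40617144 -0.13592627 -0.86320293]
deck z 0.011418387103520222 0.0011293551966020051
```

View pics/w1.png

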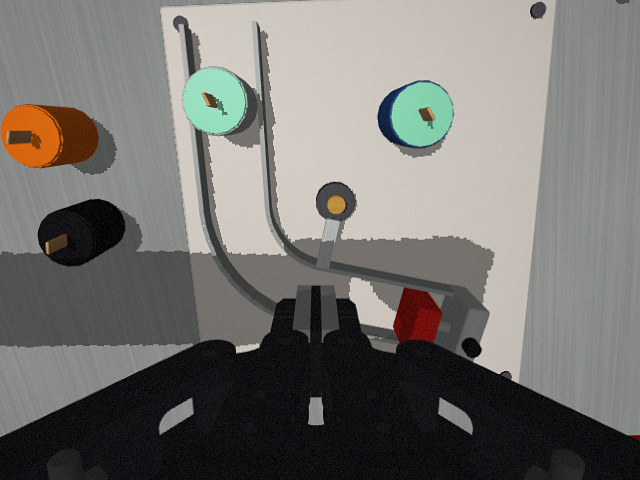

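```bash
cat > fit2.py <<'E'
from h import *
from scipy.optimize import least_squares
X=np.load('X1.npy').reshape(-1,3)
d=np.load('top0.npy');v,u=np.mgrid[:480,:640];Xt=pts('top',d,u,v)
def loc(P,q):
    c,s=np.cos(q[2]),np.sin(q[2]);D=P[:,:2]-q[:2];return np.c_[D@[c,s],D@[-s,c]]
def off(L,B):  # signed offset from centreline (+ = outside), arclength
    r=np.hypot(*L.T);a=(np.arctan2(L[:,1],L[:,0])-np.pi)%(2*np.pi)
    o=r-.09;s=.09*a
    pre=(L[:,1]>=0)&(a>np.pi);o[pre]=-L[pre,0]-.09;s[pre]=-L[pre,1]
    e=np.array([-np.cos(B),-np.sin(B)]);t=np.array([np.sin(B),-np.cos(B)])  # radial & tangent at end
    post=(a>B)&(a<=np.pi);o[post]=L[post]@e-.09;s[post]=.09*B+L[post]@t
    return o,s
for name,P in (('wrist',X),('top',Xt)):
    k=(P[:,2]>.028)&(P[:,2]<.038);P=P[k];q=np.array([.5735,-.022,np.radians(-5.2),np.radians(77)])
    for it in range(4):
        o,s=off(loc(P,q),q[3]);m=(abs(abs(o)-.029)<(.006 if it<2 else .004))&(s>-.15)&(s<.09*q[3]+.08)
        f=lambda q:(lambda o:abs(o)-.029)(off(loc(P[m],q),q[3])[0])
        r=least_squares(f,q,loss='soft_l1',f_scale=.001,x_scale=[.01,.01,.05,.05]);q=r.x
    o,s=off(loc(P[m],q),q[3])
    print(name,m.sum(),q[:2].round(4),np.degrees(q[2:]).round(2),'rms',np.sqrt(np.mean(f(q)**2)).round(5),'out/in mean',o[o>0].mean().round(4),o[o<0].mean().round(4))
    print(' cover s',np.histogram(s[o>0],8,(-.15,.21))[0],np.histogram(s[o<0],8,(-.15,.21))[0])
    A=X if name=='wrist' else Xt
    for n,c,z in (('cup',(.4913,.0729),.072),('spare',(.645,.0442),.072),('boss',(.5735,-.022),.036)):
        k=(abs(A[:,2]-z)<.004)&(np.hypot(A[:,0]-c[0],A[:,1]-c[1])<.032);w=cv2.minEnclosingCircle(A[k][:,:2].astype(np.float32)*1000)
        print(n,np.round(w[0],1),round(w[1],1),A[k].mean(0).round(4),'loc',loc(A[k].mean(0)[None],q).round(4))
E
python3 fit2.py
```

```text
wrist 3991 [ 0.576  -0.0215] [-5.24 75.93] rms 0.00139 out/in mean 0.0291 -0.0289
 cover s [365  96 331 370 445 171   0 162] [340 313 279 208 205 188 290 228]
cup [494.1  73.8] 25.0 [0.4945 0.074  0.0711] loc [[-0.0899  0.0876]]
spare [646.2  44.4] 25.1 [0.6454 0.0447 0.0712] loc [[0.063  0.0722]]
boss [570.4 -33.4] 20.3 [ 0.5716 -0.0332  0.0369] loc [[-0.0033 -0.0121]]
top 547 [ 0.5745 -0.0221] [-5.37 76.02] rms 0.00131 out/in mean 0.0291 -0.0291
 cover s [33 38 35 44 48 41 34 26] [37 30 39 29 29 24 36 24]
cup [492.7  73.7] 24.6 [0.4927 0.0735 0.0711] loc [[-0.0904  0.0875]]
spare [644.8  44.1] 24.6 [0.644  0.0442 0.0712] loc [[0.063  0.0725]]
boss [570.5 -28.9] 24.5 [ 0.5712 -0.0327  0.0361] loc [[-0.0023 -0.0109]]
```

```bash
cat > path.py <<'E'
from h import *
C=np.array([.5757,-.0216]);TH=np.radians(-5.3);B=np.radians(76.0);Z=.041
RT=np.array([[np.cos(TH),-np.sin(TH)],[np.sin(TH),np.cos(TH)]])
def cl(s):
    if s<0: p=[-.09,-s];a=0.
    elif s<.09*B: a=s/.09;p=[-.09*np.cos(a),-.09*np.sin(a)]
    else:
        a=B;L=s-.09*B;p=[-.09*np.cos(a)+L*np.sin(a),-.09*np.sin(a)-L*np.cos(a)]
    return C+RT@np.array(p),TH+a-np.pi/2   # world point, travel heading
def tcp(s,D):
    p,a=cl(s);return p-D*np.array([np.cos(a),np.sin(a)]),np.degrees(a)+180
def rows(targets):   # (xyz, tool-x heading deg)
    s,p,M,h=tool();print('t',round(s['time'],2),'F',np.round(s['contact_force'],1),'tilt',np.degrees(np.arccos(-M[2,2])).round(2))
    out=[]
    for X,hd in targets:
        dl=M.T@(np.array(X)-p);dh=(hd-h+180)%360-180
        out.append([round(float(1e3*x),1) for x in dl]+[round(float(-dh),1)])
        p=np.array(X);M=M@R.from_rotvec([0,0,-np.radians(dh)]).as_matrix();h=hd
    print(out)
def where(D):  # s of implied cup centre, from the TCP, and lateral error
    s,p,M,h=tool();ss=np.arange(-.2,.25,.0002)
    e=[(lambda q:np.hypot(*(q-p[:2])))(tcp(x,D)[0]) for x in ss];i=int(np.argmin(e));return ss[i],e[i],(h-tcp(ss[i],D)[1]+180)%360-180
def push(s1,n,D,s0=None):
    a,e,dh=where(D);print('s now',a.round(4),'lat',e.round(4),'dh',round(dh,2))
    rows([((*tcp(x,D)[0],Z),tcp(x,D)[1]) for x in np.linspace(a if s0 is None else s0,s1,n+1)[1:]])
E
python3 - <<'E'
from path import *
s,p,M,h=tool();q,hd=tcp(-.0876,.055);print(q,hd,s['joint_pos'])
A=np.array([*q,.13]);rows([(p+(A-p)*(i+1)/5,h+((hd-h))*(i+1)/5) for i in range(5)]+[(A,hd)])
E
```

```text
[0.49925682 0.12870369] 84.7 [-0.17160497 -0.13288698  1.76064625  0.00465598  1.50351543 -0.04132393]
t 2.55 F [ 0.2 -0.8 -0. ] tilt 0.65
[[27.8, -15.1, 24.1, -0.4], [28.0, -14.9, 24.1, -0.4], [28.1, -14.7, 24.1, -0.4], [28.2, -14.5, 24.1, -0.4], [28.3, -14.2, 24.1, -0.4], [0.0, 0.0, 0.0, -0.0]]
```

Request:
{"op": "step_arm", "data": {
  "steps": [
    [27.8,-15.1,24.1,-0.4],
    [28,-14.9,24.1,-0.4],
    [28.1,-14.7,24.1,-0.4],
    [28.2,-14.5,24.1,-0.4],
    [28.3,-14.2,24.1,-0.4],
    [0,0,0,0]
  ]
}}

```text
time: 3.15
tool_pos: [0.4945, 0.1388, 0.1281]
tool_rot: [0.005, 0.736, 0.676, 0.007]
contact_force: [0.1, -0.1, -0.9]
gripper_width: 0.002
```

```bash
python3 - <<'E'
from path import *
s,p,M,h=tool();q,hd=tcp(-.0876,.055);print(p,h)
A=np.array([*q,Z]);B_=np.array([*q,.1])
rows([(B_,hd)]+[(B_+(A-B_)*(i+1)/4,hd) for i in range(4)]+[(A,hd)])
E
```

```text
[0.49453791 0.1388132  0.12809524] 85.14094839079775
t 3.15 F [ 0.1 -0.1 -0.9] tilt 0.97
[[-9.8, 5.1, 28.1, 0.4], [-0.1, -0.2, 14.7, -0.0], [-0.1, -0.2, 14.7, -0.0], [-0.1, -0.2, 14.7, -0.0], [-0.1, -0.2, 14.7, -0.0], [0.0, 0.0, 0.0, -0.0]]
```

Request:
{"op": "step_arm", "data": {
  "steps": [
    [-5,3,20,0.3],
    [0,0,20,0],
    [0,0,18,0],
    [0,0,18,0],
    [0,0,8,0],
    [0,0,0,0]
  ]
}}

```text
time: 3.75
tool_pos: [0.4989, 0.1385, 0.0467]
tool_rot: [0.007, 0.734, 0.679, 0.011]
contact_force: [-0.8, -0.2, -0.1]
gripper_width: -0.0
```

```bash
python3 - <<'E'
from path import *
print(state()['tool_pos']);push(-.0876-.010,4,.036)
E
```

```text
[0.49894193 0.13854622 0.04673446]
s now -0.1164 lat 0.0012 dh 0.91
t 3.75 F [-0.8 -0.2 -0.1] tilt 1.47
[[-4.7, 1.0, 5.7, 0.9], [-4.7, 0.0, -0.0, -0.0], [-4.7, 0.0, -0.0, -0.0], [-4.7, 0.0, -0.0, -0.0]]
```

Request:
{"op": "step_arm", "data": {
  "steps": [
    [-5,1,5,0.9],
    [-5,0,0,0],
    [-5,0,0,0],
    [-4,0,0,0]
  ]
}}

```text
time: 4.15
tool_pos: [0.5007, 0.1187, 0.045]
tool_rot: [0.009, 0.739, 0.674, 0.013]
contact_force: [-0.3, -0.7, -0.1]
gripper_width: -0.002
```

```bash
python3 - <<'E'
from path import *
s,p,M,h=tool();print(p,M[:,2].round(4));push(-.0876+.02,8,.036)
E
```

```text
[0.50074791 0.11869215 0.04501936] [ 0.0314  0.0037 -0.9995]
s now -0.0968 lat 0.0024 dh 0.02
t 4.15 F [-0.3 -0.7 -0.1] tilt 1.81
[[-3.6, -2.5, 3.9, 0.0], [-3.6, 0.0, -0.0, -0.0], [-3.6, 0.0, -0.0, -0.0], [-3.6, 0.0, -0.0, -0.0], [-3.6, 0.0, -0.0, -0.0], [-3.6, 0.0, -0.0, -0.0], [-3.6, 0.0, -0.0, -0.0], [-3.6, 0.0, -0.0, -0.0]]
```

Request:
{"op": "step_arm", "data": {
  "steps": [
    [-4,-2,4,0],
    [-6,-1,0.3,0],
    [-6,0,0.3,0],
    [-6,0,0.3,0],
    [-6,0,0.3,0]
  ]
}}

```text
time: 4.65
tool_pos: [0.497, 0.0901, 0.0415]
tool_rot: [0.01, 0.739, 0.673, 0.016]
contact_force: [0.5, 2.5, 2.3]
gripper_width: 0.001
```

```bash
cat >> path.py <<'E'
def cupview(name=None):
    s,p,M,h=tool();T=np.eye(4);T[:3,:3]=M;T[:3,3]=p;E=T@np.array(camera_params('wrist')['T_tool_cam'])
    im,d=grab_frame('wrist')
    if name: save(name,im)
    v,u=np.mgrid[:480,:640];X=pts('wrist',d,u,v,E);X[d.ravel()==0]=9
    hsv=cv2.cvtColor(im,cv2.COLOR_RGB2HSV).reshape(-1,3)
    # mint top of the cup ahead of the fingers
    L=(X-p)@M;k=(abs(X[:,2]-.072)<.006)&(L[:,0]<-.005)&(L[:,0]>-.08)&(abs(L[:,1])<.04)&(hsv[:,1]>40)&(hsv[:,0]>60)&(hsv[:,0]<95)
    P=X[k]
    if len(P)<50: print('no cup',len(P));return None
    c,r=cv2.minEnclosingCircle((P[:,:2]*1e3).astype(np.float32))
    c=np.array(c)/1e3;D=-(np.array([*c,p[2]])-p)@M[:,0]
    tr=RT.T@(c-C);print('cup',c.round(4),'r',round(r,1),'n',len(P),'z',P[:,2].mean().round(4),'track',tr.round(4),'dist',np.hypot(*tr).round(4),'D',D.round(4))
    return c
E
python3 - <<'E'
from path import *
s,p,M,h=tool();print(p,M[:,2].round(4));cupview('w2.png');push(-.03,8,.036)
E
```

```text
[0.49697844 0.09011238 0.04152315] [ 0.0367  0.0076 -0.9993]
cup [0.4938 0.0743] r 10.4 n 392 z 0.0718 track [-0.0904  0.0879] dist 0.1261 D 0.0161
s now -0.067 lat 0.0012 dh -0.06
t 4.7 F [0.9 1.8 0.8] tilt 2.11
[[-4.7, -1.2, 0.3, -0.1], [-4.6, 0.0, -0.0, -0.0], [-4.6, 0.0, -0.0, -0.0], [-4.6, 0.0, -0.0, -0.0], [-4.6, 0.0, -0.0, -0.0], [-4.6, 0.0, -0.0, -0.0], [-4.6, 0.0, -0.0, -0.0], [-4.6, 0.0, -0.0, -0.0]]
```

View pics/w2.png

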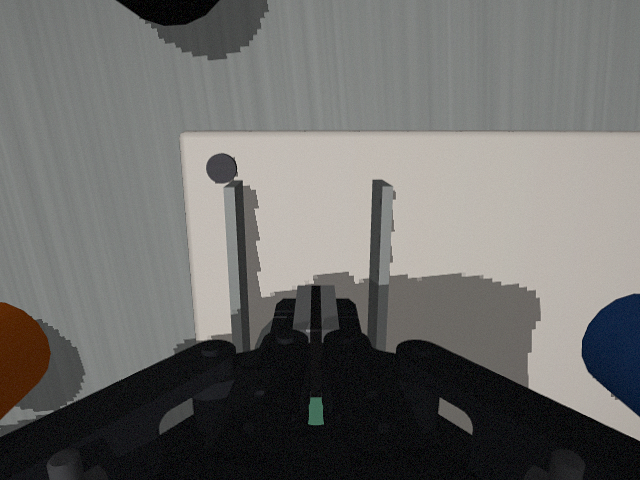

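```bash
cat >> path.py <<'E'
def topcup(guess=None,name=None):
    im,d=grab_frame('top')
    if name: save(name,im)
    v,u=np.mgrid[:480,:640];X=pts('top',d,u,v)
    hsv=cv2.cvtColor(im,cv2.COLOR_RGB2HSV).reshape(-1,3)
    k=(abs(X[:,2]-.072)<.008)&(hsv[:,1]>50)&(hsv[:,0]>65)&(hsv[:,0]<95)
    k&=(X[:,0]>.4)&(X[:,0]<.72)&(X[:,1]>-.2)&(X[:,1]<.16)
    n,lab,st,cen=cv2.connectedComponentsWithStats(k.reshape(480,640).astype(np.uint8))
    for i in range(1,n):
        if st[i][4]<30: continue
        P=X[lab.ravel()==i];c,r=cv2.minEnclosingCircle((P[:,:2]*1e3).astype(np.float32));c=np.array(c)/1e3+[.0012,.0004]
        tr=RT.T@(c-C);_,p,M,h=tool();D=-(np.array([*c,p[2]])-p)@M[:,0]
        print('cup' if tr[0]<.03 or tr[1]<0.03 else 'spare','n',len(P),'r',round(r,1),'z',P[:,2].mean().round(4),'track',tr.round(4),'dist',np.hypot(*tr).round(4),'D',D.round(4))
    return im,d,X
E
python3 - <<'E'
from path import *
im,d,X=topcup(name='t2.png')
E
```

```text
spare n 323 r 24.5 z 0.071 track [0.0638 0.0717] dist 0.096 D 0.0314
```

```bash
sed -i "s/def topcup(guess=None,name=None):/def topcup(cam='top',name=None):/; s/grab_frame('top')/grab_frame(cam)/; s/X=pts('top',d,u,v)/X=pts(cam,d,u,v)/" path.py
python3 - <<'E'
from path import *
im,d,X=topcup('side',name='s2.png')
cv2.imwrite('pics/s2c.png',cv2.resize(cv2.imread('pics/s2.png')[180:360,220:460],None,fx=3.3,fy=3.3,interpolation=cv2.INTER_CUBIC))
E
```

```text
spare n 107 r 25.3 z 0.0703 track [0.0612 0.0708] dist 0.0935 D 0.0325
cup n 119 r 27.2 z 0.0704 track [-0.0927  0.069 ] dist 0.1156 D 0.0345
```

View pics/s2c.png

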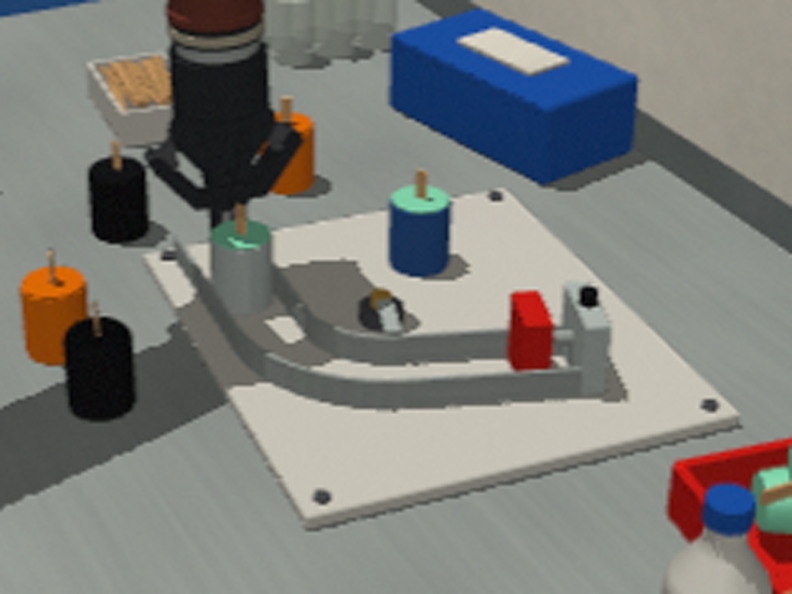

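Request:
{"op": "step_arm", "data": {
  "steps": [
    [-5,-1,0.5,-0.1],
    [-6,0,0.3,0],
    [-6,0,0.3,0],
    [-6,0,0.3,0],
    [-6,0,0.3,0],
    [-6,0,0.3,0],
    [-6,0,0.3,0]
  ]
}}

```text
time: 5.5
tool_pos: [0.4935, 0.0478, 0.0402]
tool_rot: [0.01, 0.738, 0.674, 0.018]
contact_force: [0.8, 4.6, 4.1]
gripper_width: 0.003
```

```bash
python3 - <<'E'
from path import *
s,p,M,h=tool();print(p,M[:,2].round(4));push(.006,5,.034)
E
```

```text
[0.49346341 0.04776177 0.04021266] [ 0.0397  0.0097 -0.9992]
s now -0.0274 lat 0.0017 dh 0.09
t 5.5 F [0.8 4.6 4.1] tilt 2.34
[[-6.7, -1.7, -0.9, 0.1], [-6.7, 0.0, -0.1, -0.0], [-6.7, 0.0, -0.1, -0.0], [-6.7, 0.0, -0.1, -0.0], [-6.8, -2.1, -0.2, -3.8]]
```

Request:
{"op": "step_arm", "data": {
  "steps": [
    [-5,-1.5,-0.5,0.1],
    [-5,0,0,0],
    [-5,0,0,0],
    [-5,0,0,0]
  ]
}}

```text
time: 5.9
tool_pos: [0.4893, 0.026, 0.0401]
tool_rot: [0.009, 0.739, 0.673, 0.018]
contact_force: [-0.0, 4.9, 3.6]
gripper_width: 0.001
```

```bash
python3 - <<'E'
from path import *
s,p,M,h=tool();print(p,M[:,2].round(4));push(.030,8,.034)
E
```

```text
[0.48932946 0.02600107 0.04006335] [ 0.0387  0.0099 -0.9992]
s now -0.0054 lat 0.0004 dh -0.04
t 5.9 F [-0.   4.9  3.6] tilt 2.29
[[-4.4, 0.4, -1.0, -0.0], [-4.4, -1.2, -0.1, -2.2], [-4.5, -1.6, -0.1, -2.8], [-4.5, -1.6, -0.1, -2.8], [-4.5, -1.6, -0.1, -2.8], [-4.5, -1.6, -0.1, -2.8], [-4.5, -1.6, -0.1, -2.8], [-4.5, -1.6, -0.1, -2.8]]
```

Request:
{"op": "step_arm", "data": {
  "steps": [
    [-4.4,0.4,-0.8,0],
    [-4.4,-1.2,0,-2.2],
    [-4.5,-1.6,0,-2.8],
    [-4.5,-1.6,0,-2.8]
  ]
}}

```text
time: 6.3
tool_pos: [0.4856, 0.0073, 0.0409]
tool_rot: [0.012, 0.69, 0.723, 0.019]
contact_force: [4.6, 7.3, 2.9]
gripper_width: 0.003
```

```bash
python3 - <<'E'
from path import *
s,p,M,h=tool();print(p,M[:,2].round(4));push(.040,6,.034)
E
```

```text
[0.48564571 0.00731345 0.04094709] [ 0.0431  0.0116 -0.999 ]
s now 0.0128 lat 0.0016 dh -0.16
t 6.3 F [4.6 7.3 2.9] tilt 2.56
[[-3.9, -3.1, -0.2, -3.0], [-4.6, -1.6, -0.1, -2.9], [-4.6, -1.6, -0.1, -2.9], [-4.6, -1.6, -0.1, -2.9], [-4.6, -1.6, -0.1, -2.9], [-4.6, -1.6, -0.1, -2.9]]
```

Request:
{"op": "step_arm", "data": {
  "steps": [
    [-4,-1.4,0,-2.8],
    [-4.5,-1.5,0,-2.8],
    [-4.5,-1.6,0,-2.8]
  ]
}}

```text
time: 6.6
tool_pos: [0.486, -0.0052, 0.0425]
tool_rot: [0.015, 0.633, 0.773, 0.023]
contact_force: [6.0, 10.1, 5.7]
gripper_width: 0.0
```

```bash
python3 - <<'E'
from path import *
s,p,M,h=tool();print(p,M[:,2].round(4),'local F',(np.array(s['contact_force'])@M).round(1));push(.050,6,.034);topcup('side')
E
```

```text
[ 0.48597838 -0.00515945  0.04251569] [ 0.0529  0.0168 -0.9985] local F [ 8.8  8.2 -5.2]
s now 0.0246 lat 0.005 dh 1.0
t 6.6 F [ 6.  10.1  5.7] tilt 3.18
[[-2.5, -6.3, 1.2, -1.7], [-4.3, -1.5, -0.1, -2.7], [-4.3, -1.5, -0.1, -2.7], [-4.3, -1.5, -0.1, -2.7], [-4.3, -1.5, -0.1, -2.7], [-4.3, -1.5, -0.1, -2.7]]
spare n 108 r 26.6 z 0.0703 track [0.0656 0.0691] dist 0.0953 D -0.0141
cup n 154 r 24.1 z 0.0715 track [-0.0905 -0.0327] dist 0.0962 D 0.0384
```

Request:
{"op": "step_arm", "data": {
  "steps": [
    [4,0,1,-2],
    [0,0,0.5,-2]
  ]
}}

```text
time: 6.85
tool_pos: [0.4846, -0.0034, 0.0405]
tool_rot: [0.016, 0.604, 0.796, 0.021]
contact_force: [-0.2, 3.3, 2.9]
gripper_width: 0.0
```

```bash
cat >> path.py <<'E'
def st():
    s,p,M,h=tool();L=RT.T@(p[:2]-C);tr=(h-180+90-np.degrees(TH)+180)%360-180
    print('t',round(s['time'],2),'z',p[2].round(4),'tilt',np.degrees(np.arccos(-M[2,2])).round(2),'Floc',(np.array(s['contact_force'])@M).round(1),'TCP r',np.hypot(*L).round(4),'ang',((np.degrees(np.arctan2(L[1],L[0]))+360)%360-180).round(1),'trk',L.round(4),'dir',tr.round(1))
E
python3 - <<'E'
from path import *
st();topcup('top');topcup('side','s3.png')
E
```

```text
t 6.85 z 0.0405 tilt 3.04 Floc [ 3.2  0.8 -2.8] TCP r 0.0929 ang -6.0 trk [-0.0924  0.0097] dir 20.9
spare n 318 r 24.3 z 0.0709 track [0.0635 0.0718] dist 0.0959 D -0.0021
spare n 106 r 26.4 z 0.0705 track [0.0657 0.0706] dist 0.0964 D -0.0007
cup n 140 r 25.9 z 0.0703 track [-0.0894 -0.0272] dist 0.0935 D 0.0357
```

Request:
{"op": "step_arm", "data": {
  "steps": [
    [-4.2,-1.4,0,-2.6],
    [-4.2,-1.4,0,-2.6],
    [-4.2,-1.4,0,-2.6]
  ]
}}

```text
time: 7.25
tool_pos: [0.4861, -0.0147, 0.0413]
tool_rot: [0.018, 0.549, 0.835, 0.024]
contact_force: [3.5, 10.3, 5.8]
gripper_width: 0.001
```

```bash
python3 - <<'E'
from path import *
st();topcup('side')
E
```

```text
t 7.25 z 0.0413 tilt 3.38 Floc [ 8.   7.6 -5.4] TCP r 0.0899 ang 0.9 trk [-0.0898 -0.0014] dir 28.7
spare n 108 r 27.0 z 0.0706 track [0.0643 0.0711] dist 0.0959 D 0.0098
cup n 155 r 27.5 z 0.071 track [-0.09  -0.039] dist 0.0981 D 0.0322
```

```bash
cat >> path.py <<'E'
def tail(s,D,out,beta,Zt=Z):   # TCP pose behind a cup at s, face turned beta deg ahead of the tangent
    p,a=cl(s);a+=np.radians(beta);t=np.array([np.cos(a),np.sin(a)]);o=np.array([t[1],-t[0]])
    return (*(p-D*t+out*o),Zt),np.degrees(a)+180
E
python3 - <<'E'
from path import *
s,p,M,h=tool()
a=tail(.0353,.041,.003,4);b=tail(.0353,.037,.003,4)
print(tail(.02,.034,0,0))
rows([(p+M@[.006,0,0],h),a,a,b])
E
```

```text
((np.float64(0.4820580503117817), np.float64(0.0004722735256067201), 0.041), np.float64(97.43239544735164))
t 7.3 F [3.5 6.8 3.6] tilt 3.41
[[6.0, 0.0, 0.0, -0.0], [3.7, -11.5, -0.1, 2.3], [0.0, 0.0, 0.0, -0.0], [-4.0, -0.0, 0.0, -0.0]]
```

Request:
{"op": "step_arm", "data": {
  "steps": [
    [7,0,0,0],
    [3,-5,0,1.2],
    [0,-6,0,1.1],
    [0,0,0,0]
  ]
}}

```text
time: 7.7
tool_pos: [0.469, -0.0118, 0.0388]
tool_rot: [0.017, 0.567, 0.823, 0.021]
contact_force: [-0.2, -0.7, -0.6]
gripper_width: -0.0
```

```bash
python3 - <<'E'
from path import *
st();topcup('side','s4.png')
for D in (.034,):
  rows([tail(s,D,.003,4) for s in (.035,.040,.045,.05)])
E
```

```text
t 7.7 z 0.0388 tilt 3.06 Floc [-0.6 -0.5  0.6] TCP r 0.1071 ang 0.1 trk [-1.071e-01 -1.000e-04] dir 26.2
spare n 107 r 25.3 z 0.0704 track [0.0623 0.0711] dist 0.0945 D 0.0108
cup n 140 r 27.1 z 0.0704 track [-0.0828 -0.0381] dist 0.0911 D 0.0448
t 7.75 F [ 0.5 -0.1  0.9] tilt 3.08
[[-7.0, 3.2, -1.9, -0.1], [-5.2, -2.1, -0.1, -3.2], [-5.2, -2.1, -0.1, -3.2], [-5.2, -2.1, -0.1, -3.2]]
```

Request:
{"op": "step_arm", "data": {
  "steps": [
    [-5,2,-2,0],
    [-4.5,0,0,-1.5],
    [-4.5,-1.6,0,-2.8],
    [-4.5,-1.7,0,-2.8]
  ]
}}

```text
time: 8.15
tool_pos: [0.4747, -0.0294, 0.0408]
tool_rot: [0.016, 0.513, 0.858, 0.02]
contact_force: [-1.0, 1.6, 0.3]
gripper_width: -0.003
```

```bash
cat >> path.py <<'E'
def rel(c):  # cup centre (track coords) relative to tool: forward, outward; cup angle
    s,p,M,h=tool();L=RT.T@(p[:2]-C);a=np.radians((h-90-np.degrees(TH)))
    d=np.array(c)-L;f=np.array([np.sin(a),-np.cos(a)]);o=np.array([-np.cos(a),-np.sin(a)])
    print('fwd',(d@f).round(4),'outw',(d@o).round(4),'cup ang',np.degrees(np.arctan2(-c[1],-c[0])).round(1))
E
python3 - <<'E'
import re
t=open('path.py').read()
t=t.replace("    return im,d,X\n","        if tr[1]<.03: rel(tr-np.array([.0,-.001]))\n    return im,d,X\n");open('path.py','w').write(t)
from path import *
st();topcup('side')
E
```

```text
t 8.15 z 0.0408 tilt 2.99 Floc [ 1.9 -0.1 -0.3] TCP r 0.1013 ang 9.7 trk [-0.0999 -0.0171] dir 33.5
spare n 107 r 25.6 z 0.0706 track [0.0604 0.069 ] dist 0.0917 D 0.0163
cup n 144 r 25.5 z 0.0704 track [-0.0829 -0.0489] dist 0.0963 D 0.0352
fwd 0.0344 outw 0.0028 cup ang 30.0
```

Request:
{"op": "step_arm", "data": {
  "steps": [
    [-4.8,-2,0,-3],
    [-4.8,-2,0,-3],
    [-4.8,-2,0,-3]
  ]
}}

```text
time: 8.5
tool_pos: [0.4782, -0.043, 0.0415]
tool_rot: [0.016, 0.443, 0.896, 0.023]
contact_force: [-0.6, 5.8, 1.1]
gripper_width: 0.002
```

```bash
python3 - <<'E'
from path import *
st();topcup('side')
E
```

```text
t 8.5 z 0.0415 tilt 3.22 Floc [ 4.9  3.1 -1. ] TCP r 0.0998 ang 17.7 trk [-0.0951 -0.0303] dir 42.7
spare n 107 r 24.9 z 0.0703 track [0.0632 0.0717] dist 0.0956 D 0.0317
cup n 141 r 24.1 z 0.0708 track [-0.0725 -0.062 ] dist 0.0954 D 0.0378
fwd 0.0371 outw 0.0039 cup ang 40.1
```

Request:
{"op": "step_arm", "data": {
  "steps": [
    [-4.8,-1.8,0,-2.8],
    [-4.8,-1.8,0,-2.8],
    [-4.8,-1.8,0,-2.8]
  ]
}}

```text
time: 8.85
tool_pos: [0.4832, -0.056, 0.0412]
tool_rot: [0.016, 0.376, 0.926, 0.024]
contact_force: [-1.2, 4.4, 0.2]
gripper_width: -0.001
```

```bash
python3 - <<'E'
from path import *
st();topcup('side')
rows([tail(.09*np.radians(50),.042,.004,4)])
E
```

```text
t 8.85 z 0.0412 tilt 3.26 Floc [ 3.9  2.3 -0.1] TCP r 0.0987 ang 25.7 trk [-0.0889 -0.0428] dir 51.1
spare n 107 r 26.8 z 0.0706 track [0.0608 0.0718] dist 0.0941 D 0.0441
cup n 143 r 24.7 z 0.0708 track [-0.064  -0.0715] dist 0.096 D 0.0366
fwd 0.036 outw 0.0057 cup ang 47.8
t 8.9 F [-0.8  3.6 -0.4] tilt 3.25
[[2.0, -6.7, -0.1, -2.8]]
```

Request:
{"op": "step_arm", "data": {
  "steps": [
    [6,0,0,0],
    [0,-4,0,0],
    [0,0,0,0],
    [-4.5,0,0,-2],
    [-4.5,-1,0,-2.5]
  ]
}}

```text
time: 9.4
tool_pos: [0.4812, -0.0628, 0.041]
tool_rot: [0.017, 0.34, 0.94, 0.021]
contact_force: [-3.1, 3.0, 2.9]
gripper_width: -0.002
```

```bash
python3 - <<'E'
from path import *
st();topcup('side')
E
```

```text
t 9.4 z 0.041 tilt 3.15 Floc [ 4.2  0.5 -3. ] TCP r 0.103 ang 28.8 trk [-0.0903 -0.0497] dir 55.5
spare n 108 r 26.2 z 0.0704 track [0.0621 0.0707] dist 0.0941 D 0.0571
cup n 147 r 26.0 z 0.0703 track [-0.0624 -0.0701] dist 0.0939 D 0.0339
fwd 0.0334 outw 0.0001 cup ang 47.9
```

Request:
{"op": "step_arm", "data": {
  "steps": [
    [-4.8,-1.8,0,-2.6],
    [-4.8,-2,0,-2.8],
    [-4.8,-2,0,-2.8],
    [-4.8,-2,0,-2.8]
  ]
}}

```text
time: 9.85
tool_pos: [0.4896, -0.0777, 0.0403]
tool_rot: [0.015, 0.247, 0.969, 0.022]
contact_force: [-3.8, 3.1, 3.2]
gripper_width: 0.001
```

```bash
python3 - <<'E'
from path import *
st();topcup('side')
E
```

```text
t 9.85 z 0.0403 tilt 3.04 Floc [ 4.8  1.1 -3.2] TCP r 0.1028 ang 38.4 trk [-0.0806 -0.0638] dir 66.7
spare n 106 r 24.2 z 0.0708 track [0.0623 0.0704] dist 0.0939 D 0.0775
cup n 143 r 24.0 z 0.0703 track [-0.0496 -0.0822] dist 0.096 D 0.0349
fwd 0.0346 outw 0.0035 cup ang 58.6
```

Request:
{"op": "step_arm", "data": {
  "steps": [
    [-4.8,-2,0,-1.8],
    [-4.8,-2,0,-1.8],
    [-4.8,-2,0,-1.8]
  ]
}}

```text
time: 10.2
tool_pos: [0.4974, -0.0877, 0.0393]
tool_rot: [0.013, 0.201, 0.979, 0.023]
contact_force: [-2.9, 4.0, 1.8]
gripper_width: -0.001
```

```bash
python3 - <<'E'
from path import *
st();topcup('side')
E
```

```text
t 10.2 z 0.0393 tilt 2.99 Floc [ 4.3  2.6 -1.8] TCP r 0.1025 ang 45.5 trk [-0.0719 -0.073 ] dir 72.0
spare n 107 r 26.4 z 0.0707 track [0.0597 0.068 ] dist 0.0905 D 0.0809
cup n 144 r 26.3 z 0.0705 track [-0.0395 -0.086 ] dist 0.0947 D 0.0341
fwd 0.0338 outw 0.0011 cup ang 65.1
```

Request:
{"op": "step_arm", "data": {
  "steps": [
    [-4.8,-1.6,-0.5,-1.4],
    [-4.8,-1.6,-0.5,-1.4],
    [-4.8,-1.6,-0.5,-1.4]
  ]
}}

```text
time: 10.55
tool_pos: [0.5068, -0.0957, 0.0393]
tool_rot: [0.01, 0.165, 0.986, 0.024]
contact_force: [-2.5, 3.8, 1.3]
gripper_width: 0.001
```

```bash
python3 - <<'E'
from path import *
st();topcup('side');topcup('top')
E
```

```text
t 10.55 z 0.0393 tilt 2.99 Floc [ 3.6  2.8 -1.2] TCP r 0.1012 ang 52.4 trk [-0.0618 -0.0802] dir 76.3
spare n 93 r 24.8 z 0.0704 track [0.0628 0.0708] dist 0.0946 D 0.0842
cup n 131 r 24.7 z 0.0705 track [-0.0274 -0.0921] dist 0.0961 D 0.0353
fwd 0.035 outw 0.0021 cup ang 73.3
spare n 321 r 24.1 z 0.0709 track [0.0636 0.072 ] dist 0.096 D 0.0845
```

Request:
{"op": "step_arm", "data": {
  "steps": [
    [-4.8,-0.6,-0.5,0],
    [-5,0,-0.5,0],
    [-5,0,0,0],
    [-5,0,0,0]
  ]
}}

```text
time: 11.05
tool_pos: [0.526, -0.1037, 0.0401]
tool_rot: [0.01, 0.167, 0.986, 0.023]
contact_force: [-2.0, 1.5, 0.3]
gripper_width: 0.003
```

```bash
python3 - <<'E'
from path import *
st();topcup('side')
E
```

```text
t 11.05 z 0.0401 tilt 2.89 Floc [ 2.4  0.8 -0.3] TCP r 0.096 ang 64.1 trk [-0.0419 -0.0863] dir 76.1
spare n 34 r 21.1 z 0.0701 track [0.0696 0.0631] dist 0.0939 D 0.0713
cup n 129 r 25.7 z 0.0709 track [-0.0056 -0.0976] dist 0.0978 D 0.037
fwd 0.0367 outw 0.0012 cup ang 86.7
```

Request:
{"op": "step_arm", "data": {
  "steps": [
    [-5,0,0,0],
    [-5,0,0,0],
    [-5,0,0,0],
    [-5,0,0,0],
    [-5,0,0,0],
    [-5,0,0,0]
  ]
}}

```text
time: 11.7
tool_pos: [0.5579, -0.1157, 0.041]
tool_rot: [0.012, 0.167, 0.986, 0.022]
contact_force: [-1.8, 1.6, -0.2]
gripper_width: -0.0
```

```bash
cat >> path.py <<'E'
def L():
    p=tool()[1];q=RT.T@(p[:2]-C);print('TCP L',(q@[np.sin(B),-np.cos(B)]).round(4),'offset',(q@[-np.cos(B),-np.sin(B)]-.09).round(4))
E
python3 - <<'E'
from path import *
st();L();topcup('side')
E
```

```text
t 11.7 z 0.041 tilt 2.87 Floc [2.3 0.9 0.2] TCP r 0.0957 ang 84.6 trk [-0.009  -0.0953] dir 76.0
TCP L 0.0143 offset 0.0046
cup n 115 r 25.7 z 0.0712 track [ 0.0254 -0.1037] dist 0.1067 D 0.0344
fwd 0.0342 outw -0.0012 cup ang 103.9
```

Request:
{"op": "step_arm", "data": {
  "steps": [
    [-3,0,0,0],
    [-3,0,0,0],
    [-2.5,0,0,0],
    [-2.5,0,0,0]
  ]
}}

```text
time: 12.15
tool_pos: [0.5665, -0.1187, 0.0393]
tool_rot: [0.007, 0.167, 0.986, 0.023]
contact_force: [-7.9, 2.1, 0.2]
gripper_width: 0.001
```

```bash
python3 - <<'E'
from path import *
st();L();topcup('side')
E
```

```text
t 12.15 z 0.0393 tilt 2.75 Floc [ 8.1 -0.6 -0.3] TCP r 0.0975 ang 89.9 trk [-0.0002 -0.0975] dir 76.1
TCP L 0.0234 offset 0.0046
cup n 113 r 24.1 z 0.0705 track [ 0.0333 -0.1085] dist 0.1135 D 0.0352
fwd 0.0349 outw 0.0017 cup ang 107.2
```

Request:
{"op": "step_arm", "data": {
  "steps": [
    [-2.5,0,-0.5,0],
    [-2.5,0,-0.5,0],
    [-2.5,0,0,0]
  ]
}}

```text
time: 12.5
tool_pos: [0.5671, -0.1186, 0.0393]
tool_rot: [-0.003, 0.166, 0.986, 0.025]
contact_force: [-12.5, 4.1, 9.5]
gripper_width: 0.001
```

```bash
python3 - <<'E'
from path import *
st();L()
E
```

```text
t 12.5 z 0.0393 tilt 2.82 Floc [13.3  0.3 -9.3] TCP r 0.0974 ang 90.2 trk [ 0.0004 -0.0974] dir 76.2
TCP L 0.024 offset 0.0044
```

Request:
{"op": "step_arm", "data": {
  "steps": [
    [3,0,-0.5,0],
    [2,0,0,0]
  ]
}}

```text
time: 12.7
tool_pos: [0.5638, -0.1175, 0.0407]
tool_rot: [-0.001, 0.166, 0.986, 0.024]
contact_force: [-0.5, -0.5, -0.1]
gripper_width: 0.001
```

```bash
python3 - <<'E'
from path import *
st();L();im,d,X=topcup('side','s5.png');topcup('top','t5.png')
a=cv2.imread('pics/s5.png')[225:325,290:430];b=cv2.imread('pics/t5.png')[150:250,330:470]
cv2.imwrite('pics/st5.png',cv2.resize(np.vstack([a,b]),None,fx=3,fy=3,interpolation=cv2.INTER_CUBIC))
# red block face position along outfeed in side view
hsv=cv2.cvtColor(im,cv2.COLOR_RGB2HSV).reshape(-1,3);k=(hsv[:,1]>150)&((hsv[:,0]<8)|(hsv[:,0]>172))&(X[:,0]>.5)&(X[:,0]<.7)&(X[:,1]>-.2)&(X[:,1]<-.08)
q=(X[k][:,:2]-C)@RT;print('red n',k.sum(),'L pct',np.percentile(q@[np.sin(B),-np.cos(B)],[2,10,50,90,98]).round(4),'z',X[k][:,2].min().round(3),X[k][:,2].max().round(3))
E
```

```text
t 12.7 z 0.0407 tilt 2.77 Floc [ 0.3 -0.7  0.1] TCP r 0.0966 ang 88.2 trk [-0.003  -0.0966] dir 76.2
TCP L 0.0204 offset 0.0044
cup n 124 r 23.3 z 0.0705 track [ 0.0358 -0.1083] dist 0.114 D 0.0406
fwd 0.0404 outw 0.0011 cup ang 108.4
spare n 321 r 24.1 z 0.0709 track [0.0636 0.0715] dist 0.0957 D 0.0247
red n 780 L pct [-0.0224 -0.0148  0.021   0.0975  0.1038] z 0.011 0.385
```

View pics/st5.png

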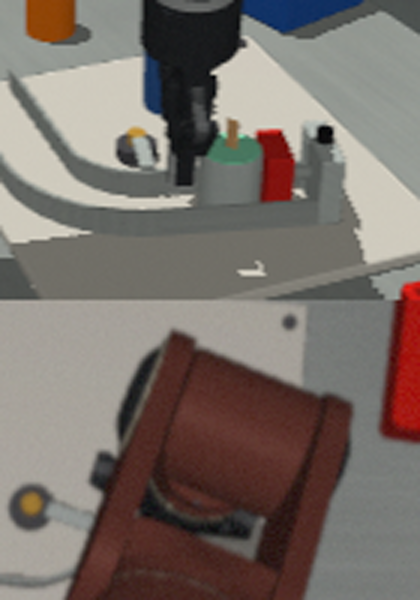

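Request:
{"op": "step_arm", "data": {
  "steps": [
    [-3,0,0,0],
    [-2.5,0,-1.2,0],
    [-2.5,0,-1.2,0]
  ]
}}

```text
time: 13.1
tool_pos: [0.569, -0.1194, 0.0415]
tool_rot: [-0.004, 0.166, 0.986, 0.025]
contact_force: [-4.8, 0.1, -2.3]
gripper_width: 0.0
```

```bash
python3 - <<'E'
from path import *
st();L();print(tool()[2][:,2].round(4))
E
```

```text
t 13.1 z 0.0415 tilt 2.88 Floc [ 4.6 -1.6  2.3] TCP r 0.098 ang 91.4 trk [ 0.0024 -0.098 ] dir 76.2
TCP L 0.026 offset 0.0045
[-2.000e-04  5.020e-02 -9.987e-01]
```

Request:
{"op": "step_arm", "data": {
  "steps": [
    [-2.5,0,-0.7,0],
    [-2.5,0,-0.7,0],
    [-2.5,0,-0.7,0]
  ]
}}

```text
time: 13.4
tool_pos: [0.5731, -0.1207, 0.0413]
tool_rot: [-0.009, 0.166, 0.986, 0.026]
contact_force: [-6.4, 1.4, 1.5]
gripper_width: -0.004
```

```bash
python3 - <<'E'
from path import *
st();L();topcup('side')
E
```

```text
t 13.4 z 0.0413 tilt 3.13 Floc [ 6.5 -0.7 -1.3] TCP r 0.0992 ang 93.8 trk [ 0.0066 -0.0989] dir 76.2
TCP L 0.0304 offset 0.0044
cup n 110 r 24.3 z 0.0706 track [ 0.0408 -0.1093] dist 0.1167 D 0.0353
fwd 0.035 outw 0.0009 cup ang 110.6
```

Request:
{"op": "step_arm", "data": {
  "steps": [
    [-2.5,0,-0.9,0],
    [-2.5,0,-0.9,0],
    [-2.5,0,-0.9,0]
  ]
}}

```text
time: 13.75
tool_pos: [0.5779, -0.1223, 0.0417]
tool_rot: [-0.013, 0.166, 0.986, 0.026]
contact_force: [-5.4, 1.6, -0.3]
gripper_width: -0.0
```

```bash
python3 - <<'E'
from path import *
st();L();topcup('side')
E
```

```text
t 13.75 z 0.0417 tilt 3.4 Floc [ 5.6 -0.3  0.4] TCP r 0.1008 ang 96.5 trk [ 0.0115 -0.1001] dir 76.2
TCP L 0.0353 offset 0.0043
spare n 50 r 24.4 z 0.0703 track [0.0585 0.0709] dist 0.092 D 0.0046
cup n 105 r 23.6 z 0.0707 track [ 0.0479 -0.1121] dist 0.1219 D 0.0377
fwd 0.0375 outw 0.002 cup ang 113.3
```

Request:
{"op": "step_arm", "data": {
  "steps": [
    [-2.2,0,-0.8,0],
    [-2.2,0,-0.8,0]
  ]
}}

```text
time: 14.0
tool_pos: [0.5798, -0.1229, 0.0415]
tool_rot: [-0.017, 0.166, 0.986, 0.027]
contact_force: [-9.6, 3.3, 2.1]
gripper_width: 0.002
```

```bash
python3 - <<'E'
from path import *
st();L()
E
```

```text
t 14.0 z 0.0415 tilt 3.69 Floc [10.2  0.1 -1.7] TCP r 0.1014 ang 97.6 trk [ 0.0134 -0.1005] dir 76.3
TCP L 0.0373 offset 0.0043
```

Request:
{"op": "step_arm", "data": {
  "steps": [
    [-2.2,0,-1,0],
    [-2.2,0,-1,0]
  ]
}}

```text
time: 14.2
tool_pos: [0.5794, -0.1227, 0.0415]
tool_rot: [-0.024, 0.165, 0.986, 0.028]
contact_force: [-10.4, 3.5, 2.4]
gripper_width: -0.001
```

```bash
python3 - <<'E'
from path import *
st();L();topcup('side')
E
```

```text
t 14.2 z 0.0415 tilt 4.27 Floc [11.1  0.1 -1.8] TCP r 0.1012 ang 97.4 trk [ 0.0131 -0.1003] dir 76.3
TCP L 0.0369 offset 0.0042
spare n 66 r 26.1 z 0.0704 track [0.0594 0.0741] dist 0.095 D 0.0038
cup n 100 r 23.9 z 0.0705 track [ 0.0487 -0.1156] dist 0.1254 D 0.0382
fwd 0.038 outw 0.0054 cup ang 113.0
```

Request:
{"op": "step_arm", "data": {
  "steps": [
    [4,0,0,0],
    [8,0,0,0],
    [10,0,-10,0],
    [10,0,-40,0],
    [20,0,-40,0],
    [40,0,-40,0],
    [45,0,-20,0],
    [45,0,0,0]
  ]
}}

```text
time: 15.05
tool_pos: [0.4198, -0.0761, 0.2044]
tool_rot: [-0.014, 0.166, 0.986, 0.026]
contact_force: [-0.1, -0.3, 0.9]
gripper_width: -0.001
```

Request:
{"op": "step_arm", "data": {
  "steps": [
    [0,45,0,0],
    [0,45,0,0],
    [0,45,0,0],
    [0,45,0,0],
    [0,0,0,0]
  ]
}}

```text
time: 15.55
tool_pos: [0.4787, 0.0986, 0.2198]
tool_rot: [-0.0, 0.17, 0.985, 0.027]
contact_force: [0.1, 0.0, -0.3]
gripper_width: -0.002
```

```bash
python3 - <<'E'
from path import *
st()
def red(im,X,n):
    hsv=cv2.cvtColor(im,cv2.COLOR_RGB2HSV).reshape(-1,3);k=(hsv[:,1]>150)&((hsv[:,0]<8)|(hsv[:,0]>172))&(abs(X[:,2]-.07)<.006)
    q=(X[:,:2]-C)@RT;l=q@[np.sin(B),-np.cos(B)];o=q@[-np.cos(B),-np.sin(B)]-.09;k&=(l>.05)&(l<.15)&(abs(o)<.04)
    print(n,'red top n',k.sum(),'L',np.percentile(l[k],[3,50,97]).round(4))
    g=(abs(X[:,2]-.072)<.005)&(l>.08)&(l<.18)&(abs(o)<.035)&(hsv[:,1]<80);print('  housing L',np.percentile(l[g],[3,50,97]).round(4) if g.sum()>5 else None)
im,d,X=topcup('top','t6.png');red(im,X,'after')
im0=cv2.cvtColor(cv2.imread('pics/top0.png'),cv2.COLOR_BGR2RGB);v,u=np.mgrid[:480,:640];red(im0,pts('top',np.load('top0.npy'),u,v),'before')
a=cv2.imread('pics/t6.png')[130:290,255:440];cv2.imwrite('pics/t6c.png',cv2.resize(a,None,fx=3.6,fy=3.6,interpolation=cv2.INTER_CUBIC))
E
```

```text
t 15.55 z 0.2198 tilt 3.12 Floc [-0.1  0.   0.3] TCP r 0.1545 ang -45.8 trk [-0.1077  0.1107] dir 75.7
spare n 288 r 23.9 z 0.0708 track [0.0641 0.0718] dist 0.0962 D 0.1759
cup n 312 r 24.1 z 0.0711 track [ 0.05   -0.1079] dist 0.1189 D 0.2068
fwd 0.2065 outw 0.1699 cup ang 115.1
after red top n 186 L [0.0989 0.1087 0.1186]
  housing L [0.0848 0.1325 0.1443]
before red top n 180 L [0.0837 0.0931 0.1029]
  housing L [0.1258 0.1343 0.1445]
```

View pics/t6c.png

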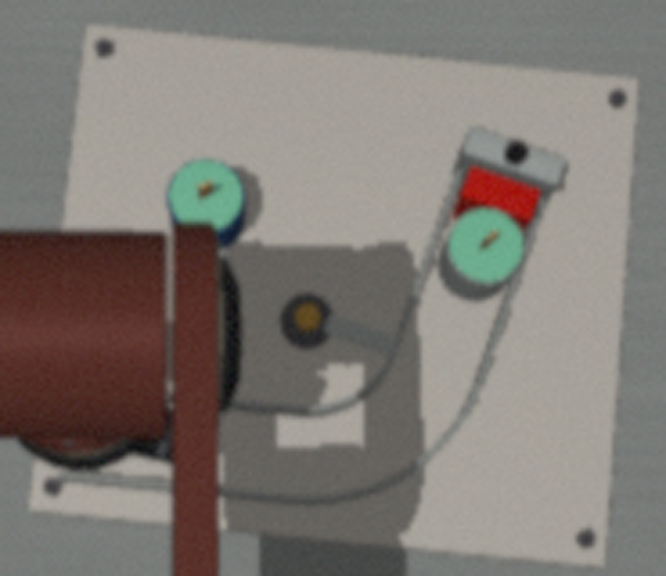

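```bash
python3 -c "
from h import *
print(job_done(),state()['time'])"
```

```text
the job is handed in; nothing more can be done
the job is handed in; nothing more can be done
```

The silver cup stands at the end of the outfeed against the red stop, and the stop is pushed fully in. The hand is clear, and I handed the job in at about 15.6 s; it gave no verdict.

- **Route:** I measured the bend at 76° from the camera depth. I then pushed the cup with the closed fingers from behind, above the rails. It went along the infeed, round the bend with a few back-offs to reposition, and down the outfeed into the stop.
- **Forces:** While it was still moving, the push was mostly 2–10 N at the hand.
    - On entering the bend, sideways drag briefly took the total to about 13 N.
    - At the stop, the fingers pressed down on the cup. This reached about 16 N at the hand before I backed off and continued without the downward load.
    - These are wrist readings only. The cup-to-track force, which the 20 N limit applies to, cannot be measured directly.
- **Last checks (top camera):**
    - The stop had moved about 15 mm; the camera is only good to about 2 mm.
    - The cup centre was about 119 mm from the bend centre, with its top level and at the right height.
    - The blue cup was within 1 mm of where it started. The bottle and stick box were never approached, but I did not re-measure them.
- **Disagreements:** The side camera read the cup up to 6 mm too far from the bend centre (125 mm just before I backed off). It was partly blocked by the hand, so I relied on the clear top view. The tool had also drifted to about 3–4° of tilt by the end, with no effect on the cup that I could see.

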